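# Stack cone washers face about on the preload stand

### The job

Finish the spring stack on the stand's level arbor, where one cone washer already hangs with its orange hollow face toward the collar: add the two from the white rack so that the faces alternate, the next with orange away from the collar, the last with orange toward it again. Then slide the tailstock up until the stack is closed tight against the collar and the sprung nose is pressed in about half way, without forcing it, and let go. Leave the bottles, tape and pen where they are.

Things in the scene. Friction and masses are not known exactly. Their poses are not given: they have to be found in the camera images.
- stand: preload stand, fixed: aluminium base 70 x 345 x 12 with a level steel arbor along local y. Origin on the bench; z up. Arbor axis at x = 0, z = 70, diameter 20, from the grey headstock (front face y = -120, 95 high, 52 wide) to its free end at y = +45. A dark collar, diameter 44, with a brass line is clamped on it; its free face lies anywhere from y = -90 to -78, not tracked
- arbor_tip (a point): centre of the arbor's free end (stand y = +45, z = 70), axes as the stand's. Washers go on from here toward stand -y; the last 10 mm taper to diameter 9. A washer let go hangs with its axis 2.5 below the arbor's. Closed up in the right pattern, the three washers' origins lie 1, 21 and 29 from the collar's face and the stack ends 39 from it
- tailstock (a joint): blue tailstock block (50 long in y, 56 wide, 94 high, black handle on top) that slides on the stand's two rods; value 0 = nose face, not pressed, at stand y = +115; grows (m) as it moves toward the collar, to 0.180. Starts between 0 and 0.025. It slides with about 9 N of steady friction and stays where it is left
- nose (a joint): the tailstock's sprung nose, a steel cylinder of diameter 33 with a yellow band, sticking 16 out of the block toward the collar; value 0 = out, grows as it is pressed into the block, 0.008 = fully in. Spring: 2 N to start it, 4 N half way, 6 N at the end
- nose_face (a point): centre of the nose's front face, on the arbor's axis. A centrifuge 197 high stands behind the stand and left of the rack (its front at about world x = 0.50, y from -0.18 to +0.12): carry washers clear of it, either over it or round its front corner
- handle (a point): top centre of the tailstock's black handle, an upright tab 16 (in stand y) x 22 (in stand x), standing 47 above the block, top 141 above the bench; it stands 41 behind the face of the unpressed nose
- rack: white rack, fixed: base 92 x 150 x 8, origin on the bench under its centre, z up. Three cradles at local y = -50, 0, +50; a washer's axis stands 51 above the bench, along local y, its top at 91; posts up to 49 high keep it upright at the sides
- washer_a: loose steel cone washer, 80 outer diameter, hole 25, 0.09 kg (varies); all three are alike. This one hangs loose on the arbor near the collar. Origin on the axis in the middle of the rim's thickness; local y is the axis. The flat rim (radius 27 to 40) is 8 thick (y -4 to +4): grip its topmost 12 mm across the thickness. Hollow face, rim painted orange, toward local -y
- washer_a_hollow (a point): point on the axis of that washer, 20 mm from its origin toward its hollow orange side (16 mm out from the orange face): shows which way the washer faces
- washer_b: cone washer like washer_a, standing on edge in the rack. The bare steel face is toward local +y: a cone rises there from the rim to a hub of radius 16.5 that ends at y = +10. In the hollow, the sleeve round the hole (11 long) ends at y = -1. The orange paint also covers the hollow half of the rim's edge
- washer_b_hollow (a point): point on the axis of that washer, 20 mm from its origin toward its hollow orange side (16 mm out from the orange face): shows which way the washer faces
- washer_c: cone washer like washer_a, standing on edge in the rack; same size and axes
- washer_c_hollow (a point): point on the axis of that washer, 20 mm from its origin toward its hollow orange side (16 mm out from the orange face): shows which way the washer faces
- small_bottle: bystander: clear bottle with blue cap, 54 x 54 x 99, origin under its centre
- tape: bystander: roll of blue tape, diameter 62, 12 high, lying flat, origin under its centre
- brown_bottle: bystander: amber bottle with white cap, 60 x 60 x 114, origin under its centre
- marker: bystander: felt pen with red cap, 14 x 133 x 14, lying, long in its local y

How it is judged (in metres and radians):
At the end, for the whole second after the job is handed in: all three washers on the arbor, square to it within 0.2 rad, at rest, closed up (no gap over about 3 mm) against the collar; orange faces from the collar outward: toward it, away, toward it (rack washers in either place); nose pressed in 1.5 to 6.8 of its 8 mm; released (x of washer_a in the frame of stand between -0.006 and 0.006 m and z of washer_a in the frame of stand between 0.063 and 0.076 m and angle between the y axis of each of washer_a, washer_b, washer_c and the y axis of stand, either way round below 0.2 rad and linear speed of each of washer_a, washer_b, washer_c below 0.02 m/s and x of washer_b in the frame of stand between -0.006 and 0.006 m and z of washer_b in the frame of stand between 0.063 and 0.076 m and x of washer_c in the frame of stand between -0.006 and 0.006 m and z of washer_c in the frame of stand between 0.063 and 0.076 m and ((y of washer_a_hollow in the frame of stand below -0.085 m and y of washer_b_hollow in the frame of stand above -0.06 m and y of washer_c_hollow in the frame of stand below -0.056 m and y of washer_a in the frame of stand below -0.069 m and y of washer_c in the frame of stand above -0.069 m and distance between washer_a and washer_b between 0.017 and 0.0235 m and distance between washer_b and washer_c between 0.0055 and 0.0105 m) or (y of washer_a_hollow in the frame of stand below -0.085 m and y of washer_c_hollow in the frame of stand above -0.06 m and y of washer_b_hollow in the frame of stand below -0.056 m and y of washer_a in the frame of stand below -0.069 m and y of washer_b in the frame of stand above -0.069 m and distance between washer_a and washer_c between 0.017 and 0.0235 m and distance between washer_c and washer_b between 0.0055 and 0.0105 m)) and value of joint nose between 0.0015 and 0.0068 m); the robot touches nothing.
It fails at once if the nose was forced: more than 22 N on it (contact force between nose and anything else above 22 N).
It fails at once if a bottle, the tape or the pen was pushed more than 3 cm away (distance of any of small_bottle, tape, brown_bottle, marker from where it was at the start of the episode above 0.03 m).
It also fails if it takes over 72 s, if anything falls off the work surface, if the arm or the gripper's body presses on something with over 40 N, if the wrist force passes 120 N, or if a joint passes its speed limit or range.

### The arm

A 6-joint arm with a two-finger parallel gripper is mounted at the origin on a cart in front of the work surface, level with it; the furniture and walls round the work are solid. World frame = base frame: x ahead of the robot, y to its left, z up, the work surface at z = 0. Lengths are in mm, angles in rad, forces in N, time in s.
With the tool pointing down it reaches from about 400 to 825 mm from the base axis. Payload 7 kg.
Tool frame: the origin (TCP) lies at the very end of the fingers, on their centre line; the grasp point (between the pads) lies 19 mm behind it; z points along the fingers, y is the direction in which the jaws open and shut (so a half turn about z gives the same grasp; the last joint's range is limited). The gripper opens to 88 mm and grips with 3 to 60 N. Pads are 19 mm wide; open, the fingers measure 130 mm over their backs; the gripper's body (78 mm by 193 mm) begins 47 mm behind the grasp point.
Start: joints at [1.585, 0.359, 0.012, 0, -1.224, -0.288], TCP at [182.524, 649.831, 226.561] pointing down, gripper open.
Joint ranges: [-3.07, 3.07], [-1.43, 2.12], [-1.02, 1.25], [-3.03, 1.67], [-3.05, -0], [-3.03, 3.03]. Speed limits (rad/s): [2.39, 2.39, 3.01, 3.14, 3.14, 3.14].

### API

Orientations are given as a unit quaternion [x, y, z, w].
In Python, from plant import bot gives the robot as it stands. Calls block until the motion is done:
- bot.move_ptp(position, orientation): joint-space move of the TCP to a pose.
- bot.line_to(position, velocity=150, ori=None): straight line of the TCP; ori=None keeps the orientation; velocity is the mean speed in mm/s.
- bot.move_joints(angles): joint-space move.
- bot.move_gripper(opening, force=None): finger opening in mm; force is the grip in N (None keeps the last); returns when the fingers have stopped.
- bot.pause(seconds).
- bot.solve_ik(position, orientation): joint angles nearest the present ones, or None.
- bot.read_state(): the state.
- bot.camera(name): name is "side" or "top" or "wrist"; returns the picture (480x640x3 uint8, red, green, blue); there is no depth.
- bot.get_calibration(name): a dict with "fx", "fy", "cx", "cy" (pixels), "view" (4x4, takes a point from world to camera coordinates); the wrist camera has in their place "T_tool_cam" (4x4, takes a point from camera to tool coordinates, whose origin is the TCP and whose axes are the flange's). Camera axes: x right, y up, looking along -z (the intrinsics and any distortion apply to the point x, -y, -z); pixel columns grow to the right and rows downward; lengths in mm; the calibration is good to about 2 mm. The wrist camera is an equidistant fisheye: a pixel r from the principal point sees the ray r / f radians off the axis. A picture is of the moment at which its call begins: read the wrist's pose just before it. get_calibration takes no time and is no camera call.
A pose or a line that the arm cannot do raises bot.Unreachable and nothing moves.
- bot.close_job(): hands the job in, once; it reports no verdict.
The state is a dict: "t": time; "joint_pos": joint angles; "qvel": joint speeds; "tau": joint torques, N m; "tcp_pos": TCP position; "eef_rot": TCP orientation; "contact_force": force on the tool from outside, world axes, zero at the start; "moment": the same for the moment, N m; "width": finger opening in mm.
Only numpy, scipy, OpenCV 4.12 (cv2) and the standard library are available. Lean on these libraries where they do the work, as an engineer would, in place of code of your own. Each camera call takes 0.05 s, during which the arm holds its last target.

## Working session

There is one attempt and no reset: what is moved stays moved. The work goes in short steps, each a Python script; the robot and the scene stay as the last script left them, time stands still between calls to the robot, and variables do not carry over. Pictures are saved under pics/ and viewed, and the job is handed in when it is done.

```bash
ls; mkdir -p pics; python3 - <<'E'
from plant import bot
import cv2
for n in ["side","top","wrist"]:
    im=bot.camera(n); cv2.imwrite(f"pics/{n}0.png",im[:,:,::-1])
    c=bot.get_calibration(n); print(n,c)
s=bot.read_state(); print(s)
E
```

```text
pics
side {'fx': 439.9410209026723, 'fy': 439.9410209026723, 'cx': 321.57571248542064, 'cy': 241.22654237170002, 'view': array([[ 9.95420907e-01, -9.47833294e-02, -1.23829879e-02,
        -5.60760439e+02],
       [ 6.86822724e-02,  6.19101912e-01,  7.82301456e-01,
        -2.06107872e+01],
       [-6.64828051e-02, -7.79569717e-01,  6.22776921e-01,
        -1.23059412e+03],
       [ 0.00000000e+00,  0.00000000e+00,  0.00000000e+00,
         1.00000000e+00]])}
top {'fx': 609.0802921291408, 'fy': 609.0802921291408, 'cx': 320.8949989190728, 'cy': 242.86726754691222, 'view': array([[-1.76032652e-02, -9.99692345e-01,  1.74740144e-02,
        -1.79711584e+02],
       [ 9.85830933e-01, -1.44380374e-02,  1.67119464e-01,
        -5.76871160e+02],
       [-1.66815758e-01,  2.01682722e-02,  9.85781793e-01,
        -1.38058521e+03],
       [ 0.00000000e+00,  0.00000000e+00,  0.00000000e+00,
         1.00000000e+00]])}
wrist {'fx': 371.64829954431775, 'fy': 371.64829954431775, 'cx': 321.23426401307717, 'cy': 240.06806345837714, 'T_tool_cam': array([[ 3.10795498e-04,  9.62013324e-01,  2.73002321e-0
[... 280 characters left out ...]
0]])}
{'t': 0.15, 'joint_pos': array([ 1.58507854e+00,  3.59229568e-01,  1.13186750e-02, -2.75447179e-04,
       -1.22410463e+00, -2.88105744e-01]), 'qvel': array([-1.39908664e-03,  3.58453178e-05,  4.54961845e-03,  1.32584729e-03,
       -1.00233042e-03, -1.00256508e-03]), 'tau': array([-1.00844751e-03, -5.83276784e+01,  2.93293995e+01,  7.00115740e+00,
        8.81899585e-03, -1.17491418e-04]), 'tcp_pos': array([182.44451785, 649.51162804, 225.85098119]), 'eef_rot': array([ 9.90635624e-01, -1.36530846e-01, -3.62068591e-05,  6.22147260e-04]), 'contact_force': array([-0.3736502 ,  0.32395852, -0.45886605]), 'moment': array([ 0.02479551, -0.03156255, -0.01537777]), 'width': 87.77393269558203}
```

View pics/side0.png

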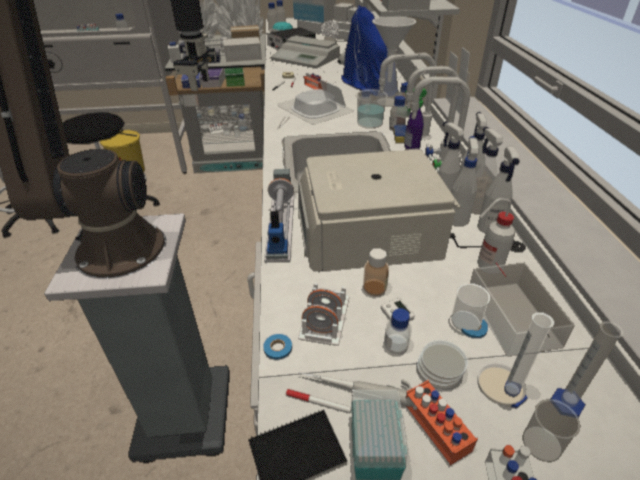

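View pics/top0.png

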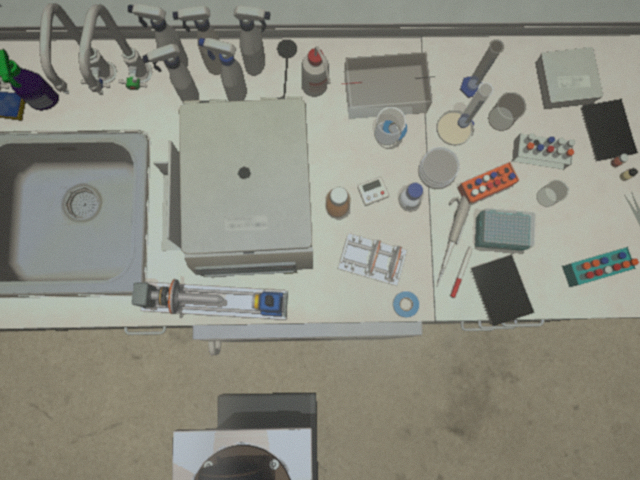

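View pics/wrist0.png

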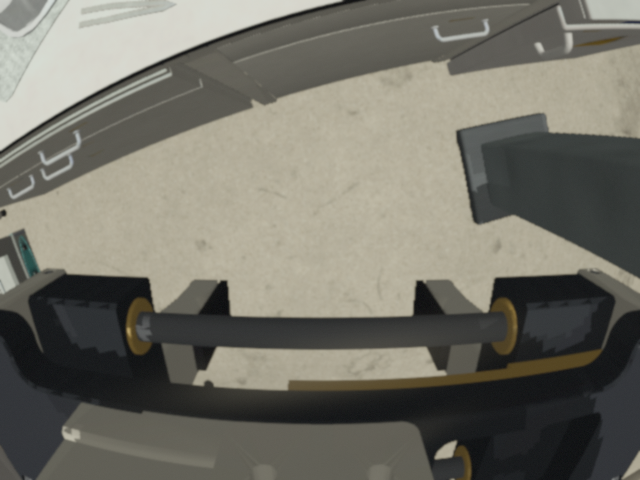

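```bash
cat > h.py <<'E'
import numpy as np, cv2
from plant import bot
from scipy.spatial.transform import Rotation as R
def ray(n,px):
    c=bot.get_calibration(n); V=c['view']
    d=np.array([(px[0]-c['cx'])/c['fx'],-(px[1]-c['cy'])/c['fy'],-1.])
    Rm=V[:3,:3]; o=-Rm.T@V[:3,3]; d=Rm.T@d; return o,d/np.linalg.norm(d)
def onz(n,px,z):
    o,d=ray(n,px); return o+d*(z-o[2])/d[2]
def proj(n,P):
    c=bot.get_calibration(n); p=c['view'][:3,:3]@np.array(P,float)+c['view'][:3,3]
    return np.array([c['cx']+c['fx']*p[0]/-p[2], c['cy']-c['fy']*p[1]/-p[2]])
def wray(px,T,tcp=None):
    c=bot.get_calibration('wrist'); x=px[0]-c['cx']; y=px[1]-c['cy']; r=np.hypot(x,y); th=r/c['fx']
    d=np.array([np.sin(th)*x/max(r,1e-9),-np.sin(th)*y/max(r,1e-9),-np.cos(th)])
    M=T@c['T_tool_cam']; return M[:3,3],M[:3,:3]@d
def wproj(P,T):
    c=bot.get_calibration('wrist'); M=np.linalg.inv(T@c['T_tool_cam']); p=M[:3,:3]@np.array(P,float)+M[:3,3]
    x,y,z=p[0],-p[1],-p[2]; rr=np.hypot(x,y); th=np.arctan2(rr,z)
    return np.array([c['cx']+c['fx']*th*x/rr,c['cy']+c['fx']*th*y/rr])
def wonz(px,T,z):
    o,d=wray(px,T); return o+d*(z-o[2])/d[2]
def tcpT():
    s=bot.read_state(); T=np.eye(4); T[:3,:3]=R.from_quat(s['eef_rot']).as_matrix(); T[:3,3]=s['tcp_pos']; return T
def crop(im,x0,y0,x1,y1,k,fn):
    cv2.imwrite(fn,cv2.resize(im[y0:y1,x0:x1,::-1],None,fx=k,fy=k,interpolation=cv2.INTER_CUBIC))
E
python3 - <<'E'
import cv2
a=cv2.imread('pics/top0.png')[:,:,::-1]; b=cv2.imread('pics/side0.png')[:,:,::-1]
from h import *
crop(a,125,270,305,330,4.4,'pics/c1.png')
crop(a,325,220,425,320,6,'pics/c2.png')
crop(b,255,160,315,270,5.4,'pics/c3.png')
crop(b,255,270,375,365,6,'pics/c4.png')
E
```

```text
(no output)
```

View pics/c1.png

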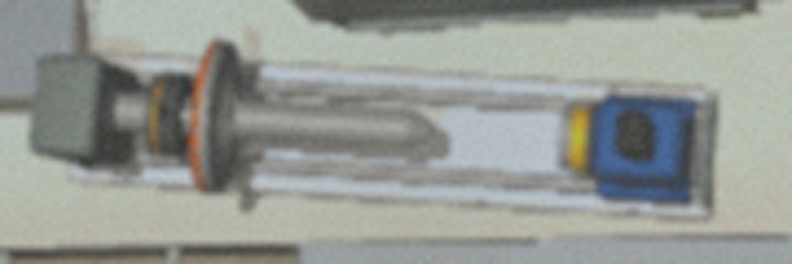

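View pics/c2.png

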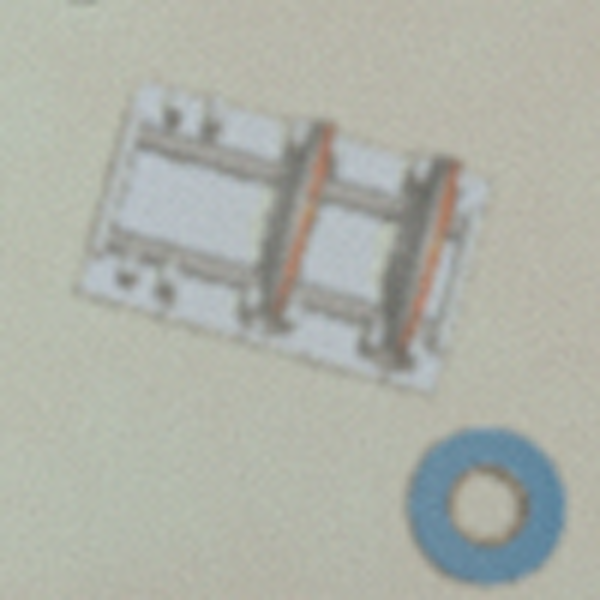

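View pics/c3.png

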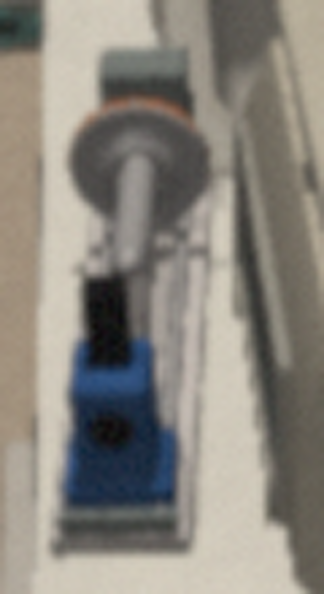

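View pics/c4.png

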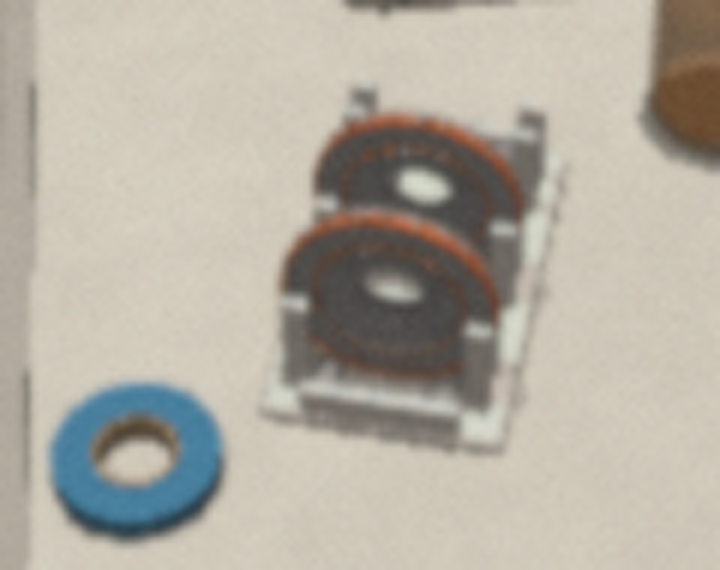

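```bash
python3 - <<'E'
from h import *
np.set_printoptions(suppress=True,precision=1)
t=lambda x,y:(125+x/4.4,270+y/4.4)
print('tip',onz('top',t(437,137),70),'handle',onz('top',t(636,135),141))
print('baseR',onz('top',t(718,90),12),onz('top',t(710,215),12))
print('headstock top corners',[onz('top',t(*p),95) for p in [(38,55),(105,62),(98,165),(32,152)]])
print('arbor at washer',onz('top',t(245,122),75))
print('Arim top',onz('top',t(215,115),108),'collar',onz('top',t(183,113),90))
r=lambda x,y:(325+x/6,220+y/6)
print('rack corners',[onz('top',r(*p),8) for p in [(140,82),(490,178),(437,393),(75,292)]])
print('washers top',[onz('top',r(*p),91) for p in [(305,205),(425,250)]])
print('tape',onz('top',r(487,505),12))
s=lambda x,y:(255+x/5.4,160+y/5.4)
print('side handle top',onz('side',s(106,282),141), 'tip proj')
print([ (p,proj('side',p)) for p in [onz('top',t(437,137),70),onz('top',t(636,135),141)]], s(130,262),s(106,282))
# bottles
print('small',onz('top',(411,195),99),'brown',onz('top',(339,200),114))
E
```

```text
tip [439.5  33.3  70. ] handle [433.5 -74.  141. ]
baseR [ 466.7 -109.9   12. ] [ 399.6 -105.1   12. ]
headstock top corners [array([482.5, 232.5,  95. ]), array([478.4, 198.5,  95. ]), array([426.2, 200.5,  95. ]), array([433.3, 233.9,  95. ])]
arbor at washer [448.4 131.2  75. ]
Arim top [449.5 139.3 108. ] collar [452.3 159.5  90. ]
rack corners [array([ 602.7, -256.9,    8. ]), array([ 561.3, -397.2,    8. ]), array([ 474.7, -372.4,    8. ]), array([ 517.6, -228.7,    8. ])]
washers top [array([ 539.1, -312.8,   91. ]), array([ 521.1, -357.8,   91. ])]
tape [ 429.6 -389.9   12. ]
side handle top [438.6 -75.  141. ] tip proj
[(array([439.5,  33.3,  70. ]), array([276.5, 211.1])), (array([433.5, -74. , 141. ]), array([272.6, 212.1]))] (279.0740740740741, 208.5185185185185) (274.6296296296296, 212.22222222222223)
small [ 674.4 -397.6   99. ] brown [ 661.2 -230.5  114. ]
```

```bash
cat >> h.py <<'E'
def qdir(yd):
    "tool down, tool y axis along horizontal dir yd"
    y=np.array([yd[0],yd[1],0.]); y/=np.linalg.norm(y); z=np.array([0,0,-1.]); x=np.cross(y,z)
    return R.from_matrix(np.column_stack([x,y,z])).as_quat()
E
python3 - <<'E'
from h import *
np.set_printoptions(suppress=True,precision=2)
us=np.array([-.076,-.997]); ur=np.array([-.284,-.959])
for n,p,u in [('rack',(539,-313,79),ur),('rack2',(525,-361,79),ur),('lookst',(540,70,290),us),('tip',(437,10,98),us),('coll',(447,130,98),us),('handle',(434,-74,120),us),('hx',(434,-74,120),np.array([.997,-.076])),('hh',(446,90,120),us)]:
    for s in (1,-1): print(n,s,bot.solve_ik(list(p),list(qdir(s*u))))
E
```

```text
rack 1 [-0.21  0.4  -0.29  0.   -0.88  1.5 ]
rack -1 [-0.21  0.4  -0.29  0.   -0.88 -1.65]
rack2 1 [-0.3   0.42 -0.26  0.   -0.89  1.58]
rack2 -1 [-0.3   0.42 -0.26  0.   -0.89 -1.56]
lookst 1 [ 0.49  0.11 -0.17  0.   -1.29  1.01]
lookst -1 [ 0.49  0.11 -0.17  0.   -1.29 -2.14]
tip 1 [ 0.48  0.1  -0.67  0.   -0.8   1.02]
tip -1 [ 0.48  0.1  -0.67  0.   -0.8  -2.12]
coll 1 [ 0.71  0.14 -0.61  0.   -0.81  0.79]
coll -1 [ 0.71  0.14 -0.61  0.   -0.81 -2.35]
handle 1 [ 0.28  0.07 -0.63  0.   -0.86  1.21]
handle -1 [ 0.28  0.07 -0.63  0.   -0.86 -1.93]
hx 1 [ 0.28  0.07 -0.63  0.   -0.86  2.78]
hx -1 [ 0.28  0.07 -0.63  0.   -0.86 -0.36]
hh 1 [ 0.63  0.1  -0.6   0.   -0.87  0.86]
hh -1 [ 0.63  0.1  -0.6   0.   -0.87 -2.28]
```

```bash
python3 - <<'E'
from h import *
np.set_printoptions(suppress=True,precision=4)
us=np.array([-.076,-.997])
bot.move_ptp([540,60,268],list(qdir(-us)))
T=tcpT(); im=bot.camera('wrist'); np.save('T1.npy',T); cv2.imwrite('pics/w1.png',im[:,:,::-1]); print(T,bot.read_state()['t'])
E
```

```text
[[ -0.9972   0.0748  -0.0001 540.068 ]
 [  0.0748   0.9972   0.      60.5515]
 [  0.0001  -0.      -1.     267.9145]
 [  0.       0.       0.       1.    ]] 2.65
```

View pics/w1.png

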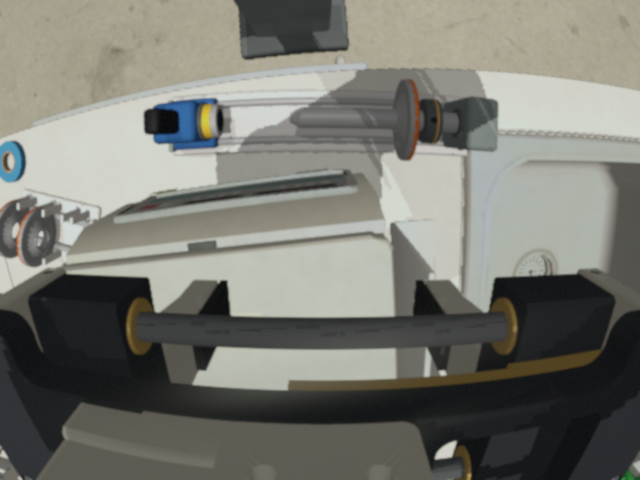

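```bash
python3 - <<'E'
from h import *
im=cv2.imread('pics/w1.png')[:,:,::-1]
crop(im,130,60,320,170,4.2,'pics/w1a.png')
crop(im,280,65,510,175,3.4,'pics/w1b.png')
E
```

```text
(no output)
```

View pics/w1a.png

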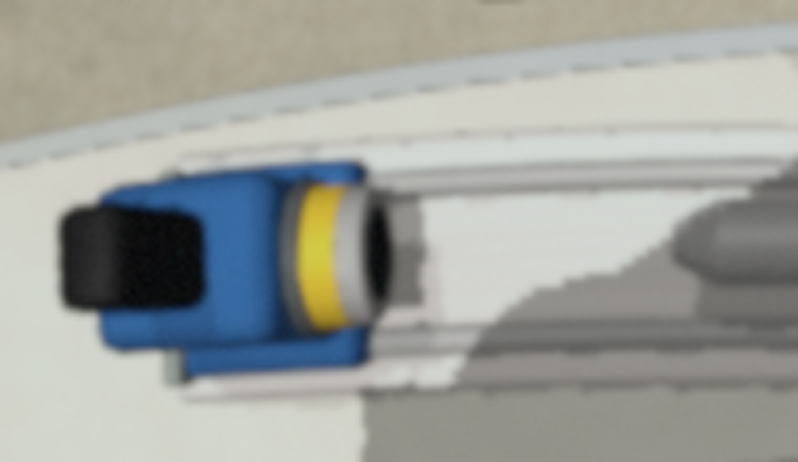

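View pics/w1b.png

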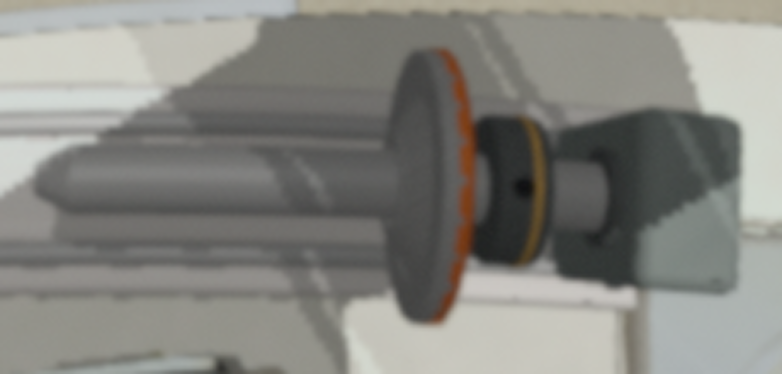

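```bash
python3 - <<'E'
from h import *
np.set_printoptions(suppress=True,precision=1)
T=np.load('T1.npy')
a=lambda x,y:(130+x/4.2,60+y/4.2); b=lambda x,y:(280+x/3.4,65+y/3.4)
print('tip',wonz(a(676,243),T,70),wonz(b(35,180),T,70))
for x,y0,y1 in [(120,146,210),(240,146,214),(380,149,214),(590,162,228)]:
    print('arbor',(wonz(b(x,y0),T,70)+wonz(b(x,y1),T,70))/2, wonz(b(x,y0),T,70)-wonz(b(x,y1),T,70))
print('collar face top',wonz(b(481,185),T,92),wonz(b(483,118),T,70),wonz(b(479,258),T,70))
print('headstock corners',[wonz(b(*p),T,95) for p in [(648,110),(740,122),(736,292),(636,283)]])
print('handle top corners',[wonz(a(*p),T,141) for p in [(65,215),(118,208),(118,310),(65,303)]])
print('nose face top (z=86.5)',wonz(a(355,190),T,70),wonz(a(357,325),T,70))
print('washer rim extremes z70',wonz(b(440,48),T,67.5),wonz(b(425,322),T,67.5))
E
```

```text
tip [444.8  40.1  70. ] [444.8  39.5  70. ]
arbor [446.2  63.1  70. ] [-18.1   1.4   0. ]
arbor [449.   96.3  70. ] [-19.2   1.3   0. ]
arbor [451.2 135.8  70. ] [-18.6   1.2   0. ]
arbor [456.2 198.6  70. ] [-19.4   1.    0. ]
collar face top [453.8 159.2  92. ] [433.6 167.1  70. ] [474.1 163.6  70. ]
headstock corners [array([433.2, 208. ,  95. ]), array([435.6, 236.6,  95. ]), array([483.9, 233.3,  95. ]), array([481.1, 202. ,  95. ])]
handle top corners [array([427.1, -73.2, 141. ]), array([427.8, -61.5, 141. ]), array([447.6, -63.6, 141. ]), array([444.4, -75.1, 141. ])]
nose face top (z=86.5) [423.7 -33.1  70. ] [455.4 -35.5  70. ]
washer rim extremes z70 [412.7 156.5  67.5] [492.1 147.3  67.5]
```

```bash
python3 - <<'E'
from h import *
np.set_printoptions(suppress=True,precision=4)
us=np.array([-.0738,-.997])
bot.move_ptp([405,60,225],list(qdir(us)))
T=tcpT(); im=bot.camera('wrist'); np.save('T2.npy',T); cv2.imwrite('pics/w2.png',im[:,:,::-1]); print(T,bot.read_state()['t'])
E
```

```text
[[  0.9972  -0.0743   0.0001 405.0725]
 [ -0.0743  -0.9972   0.      60.0442]
 [  0.0001  -0.      -1.     225.0461]
 [  0.       0.       0.       1.    ]] 5.225
```

View pics/w2.png

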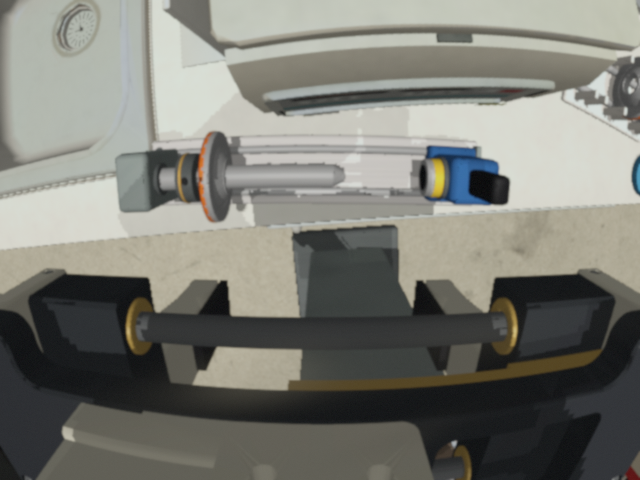

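```bash
python3 - <<'E'
from h import *
im=cv2.imread('pics/w2.png')[:,:,::-1]
crop(im,110,120,300,230,4.2,'pics/w2a.png')
crop(im,290,120,520,230,3.4,'pics/w2b.png')
E
```

```text
(no output)
```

View pics/w2a.png

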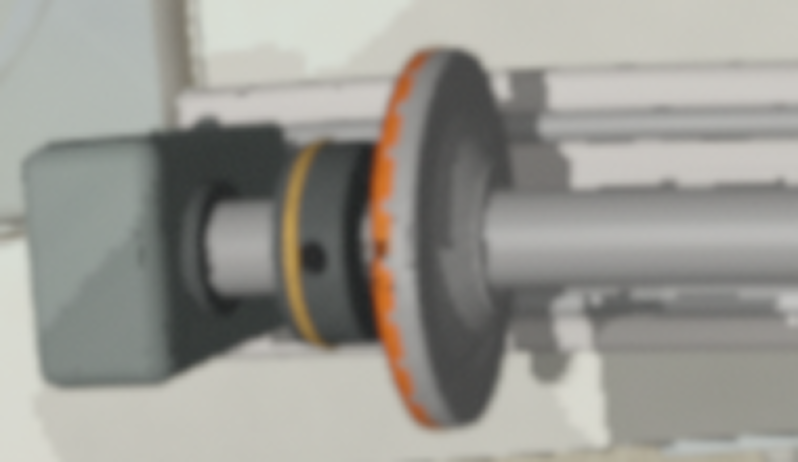

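View pics/w2b.png

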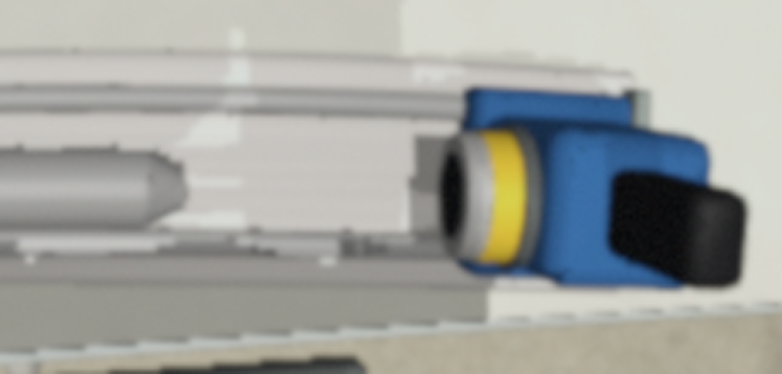

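```bash
python3 - <<'E'
from h import *
np.set_printoptions(suppress=True,precision=1)
T=np.load('T2.npy')
a=lambda x,y:(110+x/4.2,120+y/4.2); b=lambda x,y:(290+x/3.4,120+y/3.4)
print('tip',wonz(b(187,190),T,70))
for f,x,y0,y1 in [(b,80,149,228),(a,750,190,283),(a,600,192,284),(a,235,198,296)]:
    print('arbor',(wonz(f(x,y0),T,70)+wonz(f(x,y1),T,70))/2, wonz(f(x,y0),T,70)-wonz(f(x,y1),T,70))
print('collar face',wonz(a(348,245),T,92),wonz(a(362,143),T,70),wonz(a(362,340),T,70))
print('headstock corners',[wonz(a(*p),T,95) for p in [(158,137),(170,380),(45,385),(25,160)]])
print('handle top corners',[wonz(b(*p),T,141) for p in [(700,190),(745,200),(740,285),(690,280)]])
print('nose face',wonz(b(463,132),T,70),wonz(b(466,265),T,70))
print('washer rim',wonz(a(440,48),T,67.5),wonz(a(435,428),T,67.5))
for n,p in [('tip',(444.8,39.8,70)),('hs',(457,205,95)),('h',(436.7,-68,141))]: print(n,proj('side',p),proj('top',p))
E
```

```text
tip [443.5  38.1  70. ]
arbor [445.8  64.6  70. ] [19.8 -1.5  0. ]
arbor [446.7  85.8  70. ] [18.9 -1.7  0. ]
arbor [449.2 116.4  70. ] [18.8 -2.   0. ]
arbor [455.9 197.   70. ] [21.  -3.1  0. ]
collar face [455.  162.6  92. ] [474.3 164.9  70. ] [433.  170.4  70. ]
headstock corners [array([481.6, 199.7,  95. ]), array([432.7, 204.7,  95. ]), array([434.6, 235.2,  95. ]), array([481.7, 231.9,  95. ])]
handle top corners [array([446.6, -65.2, 141. ]), array([444.2, -76.2, 141. ]), array([426. , -75.4, 141. ]), array([427.6, -63.1, 141. ])]
nose face [454.6 -33.1  70. ] [420.2 -33.   70. ]
washer rim [491.8 146.6  67.5] [412.1 157.5  67.5]
tip [278.3 209.7] [221.5 298.8]
hs [280.7 172.7] [145.6 293.7]
h [273.9 210.7] [266.8 299.3]
```

```bash
python3 - <<'E'
from h import *
ur=np.array([-.284,-.959])
bot.move_ptp([495,-325,215],list(qdir(ur)))
T=tcpT(); im=bot.camera('wrist'); np.save('T3.npy',T); cv2.imwrite('pics/w3.png',im[:,:,::-1]); print(bot.read_state()['t'])
crop(im,180,40,440,235,3,'pics/w3a.png')
E
```

```text
6.7417
```

View pics/w3.png

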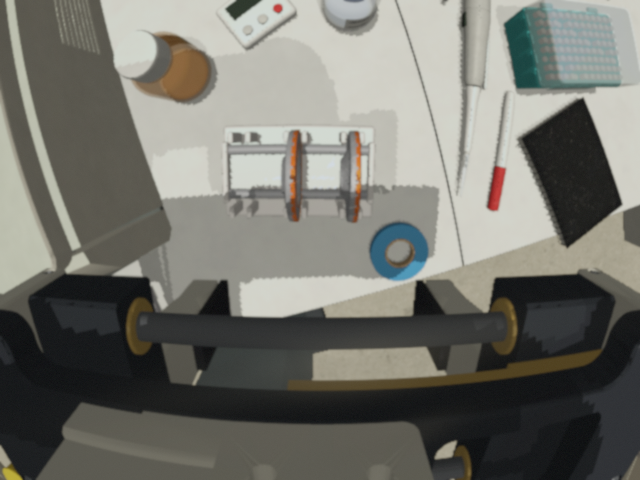

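View pics/w3a.png

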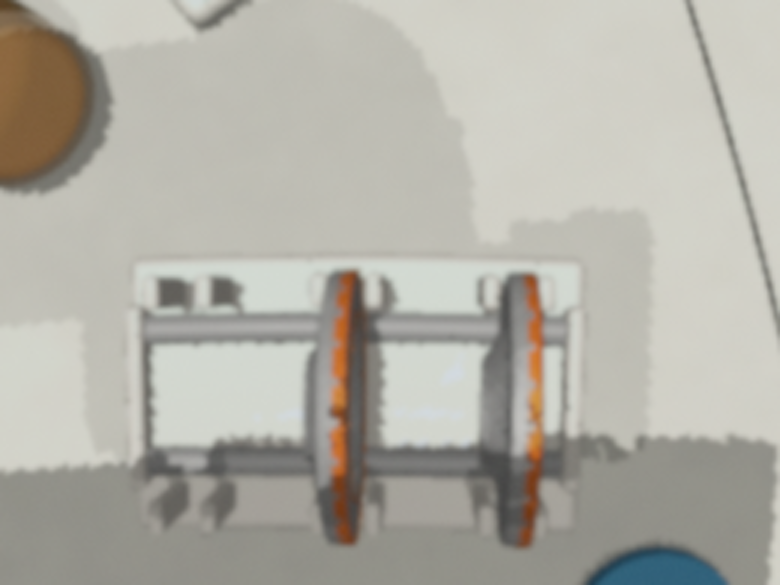

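```bash
python3 - <<'E'
from h import *
np.set_printoptions(suppress=True,precision=1)
T=np.load('T3.npy')
f=lambda x,y:(180+x/3,40+y/3)
def L(p,z): 
    P=wonz(f(*p),T,z); return P
for n,p,q in [('M',(343,270),(340,545)),('O',(522,274),(523,546))]:
    A,B=L(p,51),L(q,51); print(n,(A+B)/2,np.linalg.norm(A-B))
print('top of M/O',L((335,410),91),L((527,410),91))
print('base',L((135,258),8),L((582,260),8),L((582,330),8)-L((134,330),8))
E
```

```text
M [ 539.1 -311.2   51. ] 81.02922750727252
O [ 523.5 -361.7   51. ] 80.21919768813804
top of M/O [ 542.6 -313.8   91. ] [ 528.8 -360.6   91. ]
base [ 605.  -256.2    8. ] [ 561.1 -396.4    8. ] [ -43.2 -141.6    0. ]
```

```bash
cat >> h.py <<'E'
ur=np.array([-.292,-.956]); us=np.array([-.0752,-.9972])
M=np.array([539.2,-312.6]); O=np.array([524.6,-360.6])
TIP=np.array([444.2,38.9])
def sp(y,lat=0.):  # world xy of stand y (mm), on arbor axis
    return TIP+us*(y-45)+lat*np.array([-us[1],us[0]])
def st(m=''):
    s=bot.read_state(); print(m,'t %.1f'%s['t'],np.round(s['tcp_pos'],1),'F',np.round(s['contact_force'],1),'w %.1f'%s['width']); return s
E
python3 - <<'E'
from h import *
q=list(qdir(ur))
bot.move_gripper(34,40)
bot.move_ptp([*M,130],q); st()
bot.line_to([*M,79.5],100); st()
bot.move_gripper(0,40); st('grip')
bot.line_to([*M,105],60); st('lift')
T=tcpT(); im=bot.camera('wrist'); cv2.imwrite('pics/w4.png',im[:,:,::-1])
bot.line_to([*M,190],250); st('lift')
im=bot.camera('side'); crop(im,230,200,390,350,5,'pics/s4.png')
E
```

```text
t 8.2 [ 539.1 -312.6  129.5] F [-1.1  0.7  0.3] w 34.0
 t 8.9 [ 539.6 -312.9   80.4] F [-0.2 -0.  -0. ] w 33.8
grip t 9.5 [ 539.3 -312.7   79.7] F [-1.   1.1  1.7] w 7.7
lift t 10.0 [ 539.2 -312.5  105.3] F [-0.4 -0.3 -0.9] w 7.9
lift t 10.6 [ 539.3 -312.5  190.6] F [-0.6 -0.7 -2.6] w 7.4
```

View pics/w4.png

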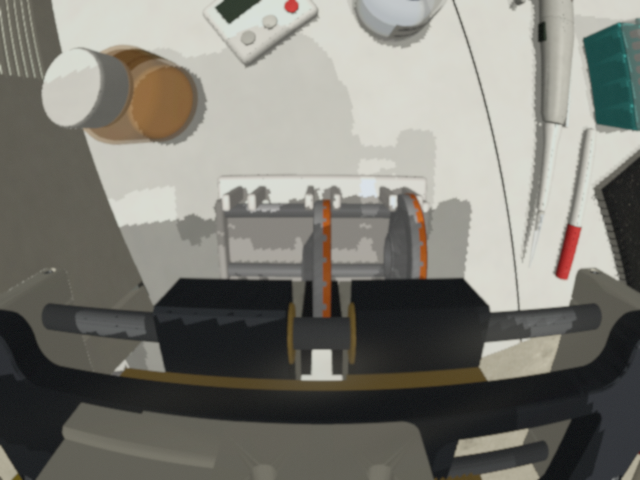

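View pics/s4.png

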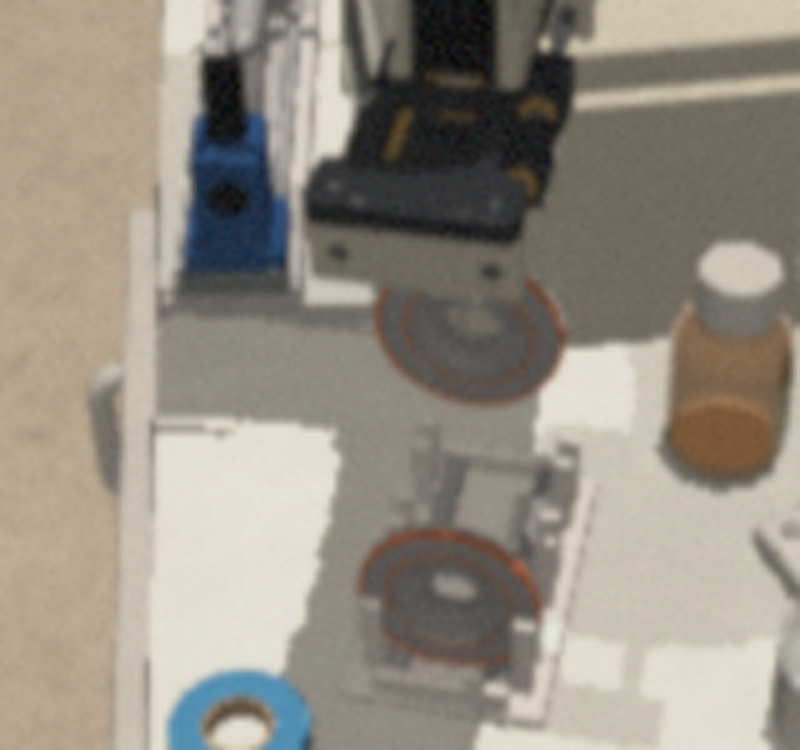

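```bash
python3 - <<'E'
from h import *
q=list(qdir(us))
bot.move_ptp([430,-215,235],q); st()
p=sp(80)
bot.line_to([*p,232],250); st()
bot.line_to([*p,98.5],150); st()
T=tcpT(); im=bot.camera('wrist'); np.save('T5.npy',T); cv2.imwrite('pics/w5.png',im[:,:,::-1])
im=bot.camera('top'); crop(im,125,250,305,330,4.4,'pics/t5.png')
im=bot.camera('side'); crop(im,235,140,335,260,5,'pics/s5.png')
E
```

```text
t 11.3 [ 429.6 -214.7  234.8] F [ 0.4  0.  -0.9] w 7.5
 t 12.3 [441.5   3.3 231.5] F [-0.  -0.1 -1.5] w 7.9
 t 13.3 [442.2   4.   99.2] F [ 0.9 -0.1 -0.6] w 7.7
```

View pics/w5.png

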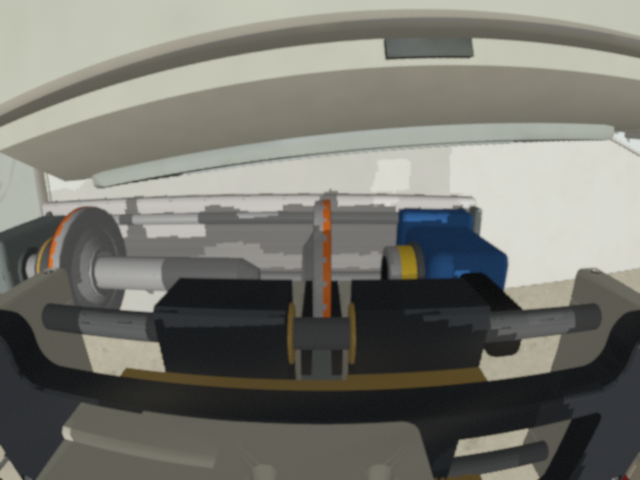

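View pics/t5.png

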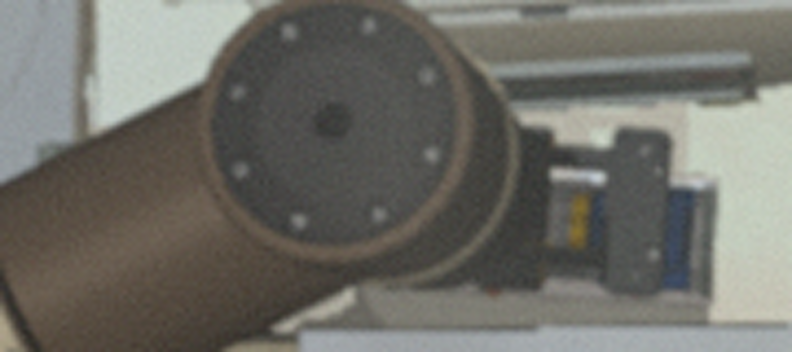

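View pics/s5.png

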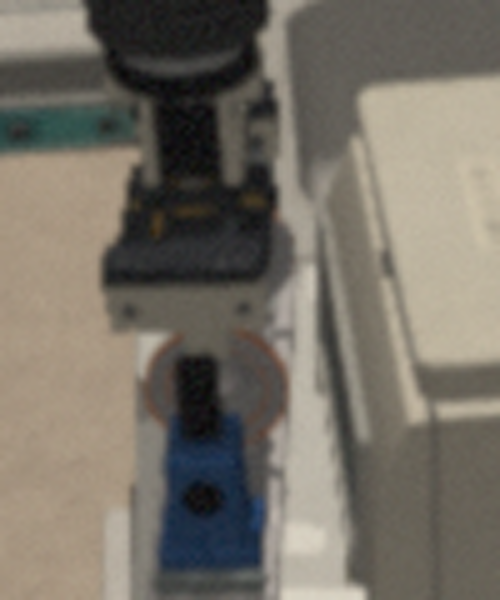

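```bash
python3 - <<'E'
from h import *
for y in [55,40,25,10]:
    bot.line_to([*sp(y),98.5],60); s=st(y)
    f=s['contact_force']
    if abs(f).max()>8: print('STOP'); break
T=tcpT(); im=bot.camera('wrist'); np.save('T6.npy',T); cv2.imwrite('pics/w6.png',im[:,:,::-1])
E
```

```text
55 t 14.1 [443.4  29.3  98.4] F [-0.  -0.8 -1.4] w 7.4
40 t 14.5 [444.6  44.2  98.5] F [-0.9 -0.2 -1.9] w 7.3
25 t 14.9 [445.7  59.2  98.5] F [-0.1  0.2 -1. ] w 7.8
10 t 15.3 [446.8  74.2  98.5] F [-0.4 -0.5 -0.9] w 7.5
```

View pics/w6.png

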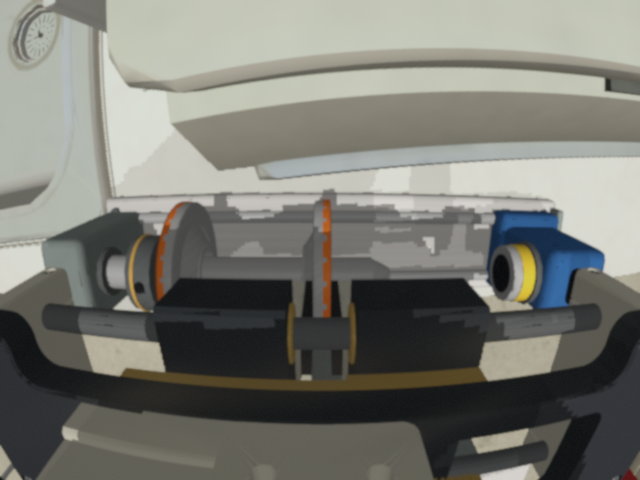

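```bash
python3 - <<'E'
from h import *
bot.line_to([*sp(-28),98.5],100); st()
bot.line_to([*sp(-28),96.5],40); st()
bot.move_gripper(20); st('open')
bot.line_to([*sp(-28),150],120); st()
T=tcpT(); im=bot.camera('wrist'); np.save('T7.npy',T); cv2.imwrite('pics/w7.png',im[:,:,::-1])
E
```

```text
t 15.8 [449.4 111.8  98.3] F [-0.4  0.2 -0.8] w 7.6
 t 16.1 [449.5 111.2  96.3] F [-0.5 -0.1 -1.9] w 7.3
open t 16.6 [449.7 111.7  96.5] F [ 0.9 -0.1 -0.1] w 20.0
 t 17.2 [449.3 111.6 149.6] F [-0.1 -0.5 -0.4] w 19.9
```

View pics/w7.png

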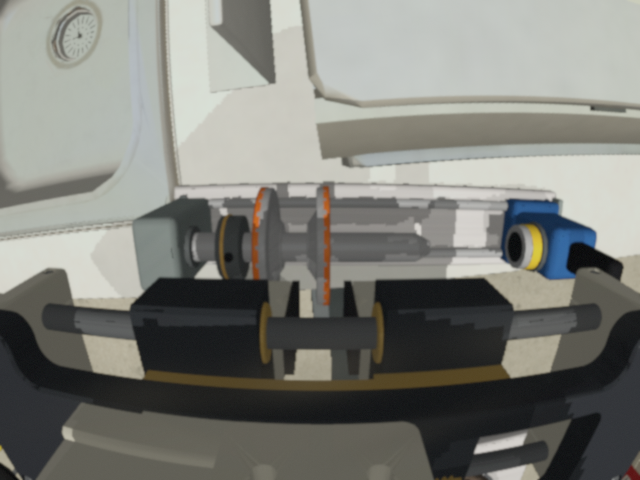

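```bash
python3 - <<'E'
from h import *
bot.line_to([*sp(-10),240],250)
q=list(qdir(-ur))
bot.move_gripper(34,40)
bot.move_ptp([*O,165],q); st()
bot.line_to([*O,79.5],120); st()
bot.move_gripper(0,40); st('grip')
bot.line_to([*O,110],80); st('lift')
T=tcpT(); im=bot.camera('wrist'); cv2.imwrite('pics/w8.png',im[:,:,::-1])
E
```

```text
t 20.4 [ 524.9 -360.2  165.2] F [ 0.1 -0.1  0.2] w 34.0
 t 21.2 [ 525.2 -360.7   80.2] F [ 0.5 -0.  -0.2] w 33.9
grip t 21.8 [ 524.8 -360.7   79.8] F [0.1 0.5 2.8] w 7.7
lift t 22.3 [ 524.6 -360.5  110.3] F [-0.4  0.2 -1.5] w 7.5
```

View pics/w8.png

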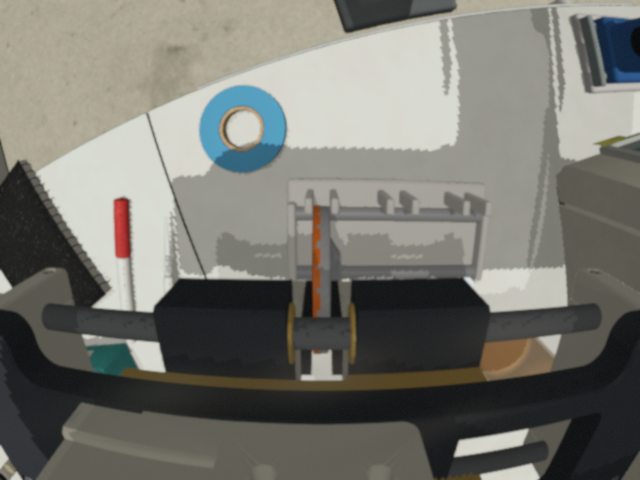

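```bash
python3 - <<'E'
from h import *
bot.line_to([*O,235],250)
q=list(qdir(us))
bot.move_ptp([430,-215,235],q); st()
bot.line_to([*sp(80),232],250); st()
bot.line_to([*sp(80),98.5],150); st()
for y in [55,40,25,11]:
    bot.line_to([*sp(y),98.5],60); s=st(y)
    if abs(s['contact_force']).max()>8: print('STOP'); break
T=tcpT(); im=bot.camera('wrist'); np.save('T9.npy',T); cv2.imwrite('pics/w9.png',im[:,:,::-1])
E
```

```text
t 25.7 [ 430.  -215.1  234.9] F [-0.4  0.9 -0.4] w 7.3
 t 26.7 [441.4   3.5 231.9] F [ 0.2 -0.2 -1.1] w 7.4
 t 27.7 [442.1   3.9  99.1] F [-0.2  0.1 -0.4] w 7.3
55 t 28.3 [443.4  29.3  98.5] F [-0.3 -0.4 -0.9] w 7.4
40 t 28.7 [444.6  44.2  98.5] F [-0.4  0.  -0.9] w 7.5
25 t 29.1 [445.7  59.3  98.5] F [ 0.2  0.8 -0.6] w 7.7
11 t 29.5 [446.8  73.2  98.5] F [ 0.2  0.8 -0.8] w 7.8
```

View pics/w9.png

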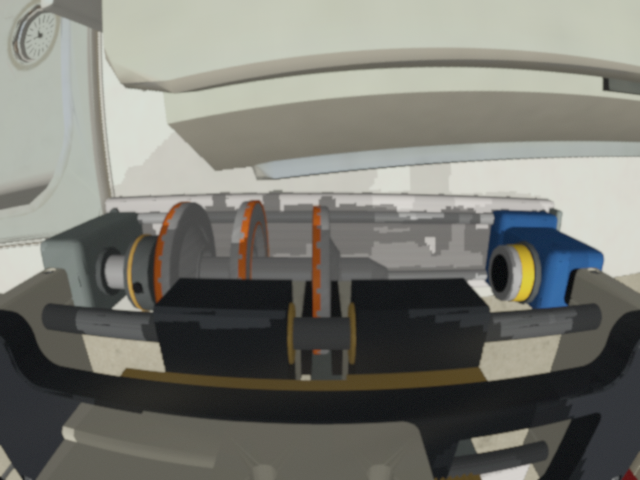

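```bash
python3 - <<'E'
from h import *
bot.line_to([*sp(11),96.5],40)
bot.move_gripper(20); st('open')
bot.line_to([*sp(11),175],180); st()
T=tcpT(); im=bot.camera('wrist'); cv2.imwrite('pics/w10.png',im[:,:,::-1])
bot.move_gripper(44)
bot.line_to([*sp(154),175],200); 
bot.line_to([*sp(154),114],100); st()
T=tcpT(); im=bot.camera('wrist'); cv2.imwrite('pics/w11.png',im[:,:,::-1])
E
```

```text
open t 30.3 [446.6  72.7  96.4] F [ 0.2 -0.8  0. ] w 19.9
 t 30.9 [446.6  72.8 175.1] F [-0.4  0.1 -0.6] w 20.0
 t 33.2 [436.4 -69.5 114.4] F [ 0.3  0.3 -0.1] w 44.0
```

View pics/w10.png

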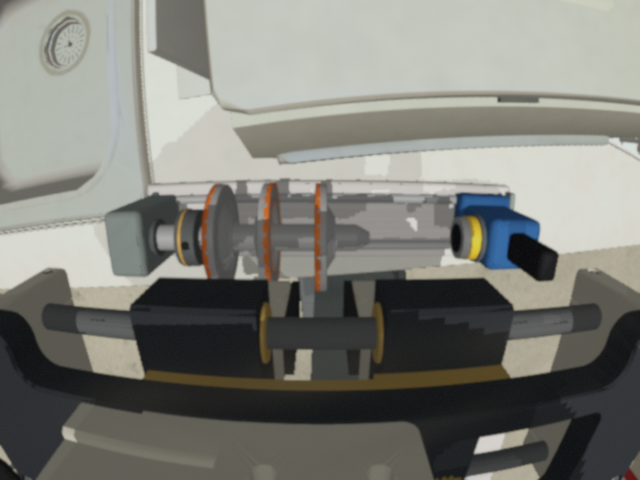

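View pics/w11.png

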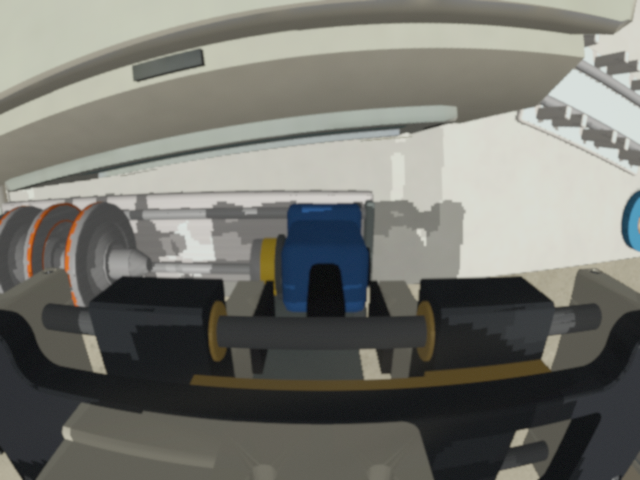

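```bash
python3 - <<'E'
from h import *
bot.move_gripper(0,40); st('grip')
bot.line_to([*sp(110),114],80); st(110)
bot.line_to([*sp(70),114],80); st(70)
bot.line_to([*sp(40),114],50); st(40)
T=tcpT(); im=bot.camera('wrist'); np.save('T12.npy',T); cv2.imwrite('pics/w12.png',im[:,:,::-1])
E
```

```text
grip t 33.8 [436.  -70.3 114.2] F [ 1.1 -4.9  1.4] w 16.1
110 t 34.5 [439.4 -26.  114.2] F [ 0.1 -4.2  2.8] w 15.6
70 t 35.2 [442.5  13.9 114.2] F [ 0.2 -3.2  3.2] w 16.0
40 t 35.9 [444.7  43.3 114.2] F [ 2.5 -6.4  3.1] w 15.7
```

View pics/w12.png

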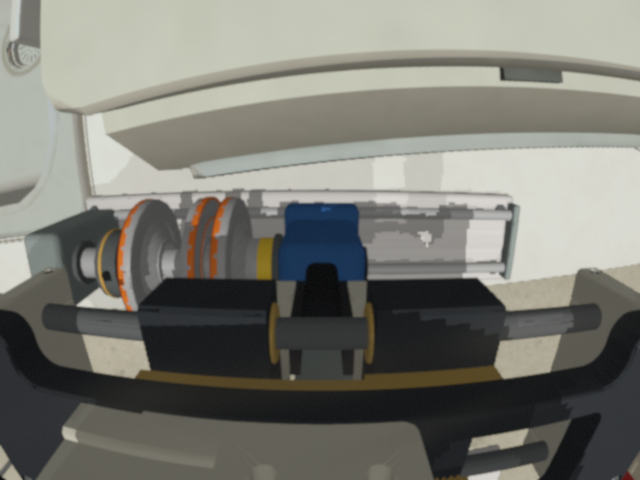

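```bash
python3 - <<'E'
from h import *
ims=[]
im0=cv2.imread('pics/w12.png')[:,:,::-1]
ims.append(im0[180:290,60:320])
for y in [15,6,1]:
    bot.line_to([*sp(y),114],40); st(y)
    T=tcpT(); im=bot.camera('wrist'); np.save(f'T13_{y}.npy',T); cv2.imwrite(f'pics/w13_{y}.png',im[:,:,::-1]); ims.append(im[180:290,60:320])
o=np.vstack(ims); 
cv2.imwrite('pics/c13a.png',cv2.resize(np.vstack(ims[:2])[:,:,::-1],None,fx=2.7,fy=2.7,interpolation=cv2.INTER_CUBIC))
cv2.imwrite('pics/c13b.png',cv2.resize(np.vstack(ims[2:])[:,:,::-1],None,fx=2.7,fy=2.7,interpolation=cv2.INTER_CUBIC))
E
```

```text
15 t 36.7 [446.6  68.  114.2] F [ 3.2 -8.1  2.8] w 15.8
6 t 37.2 [447.3  77.  114.2] F [ 3.7 -7.4  3.7] w 15.7
1 t 37.5 [447.7  81.9 114.2] F [ 3.1 -8.4  3. ] w 15.5
```

View pics/c13a.png

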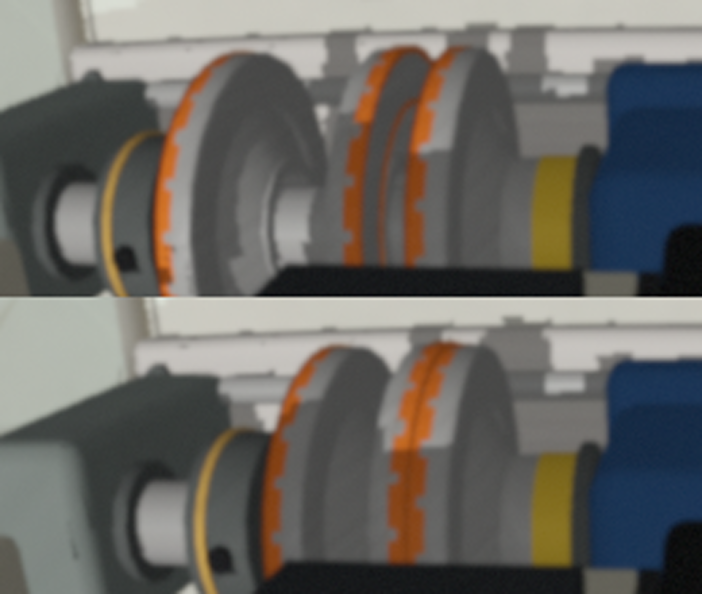

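View pics/c13b.png

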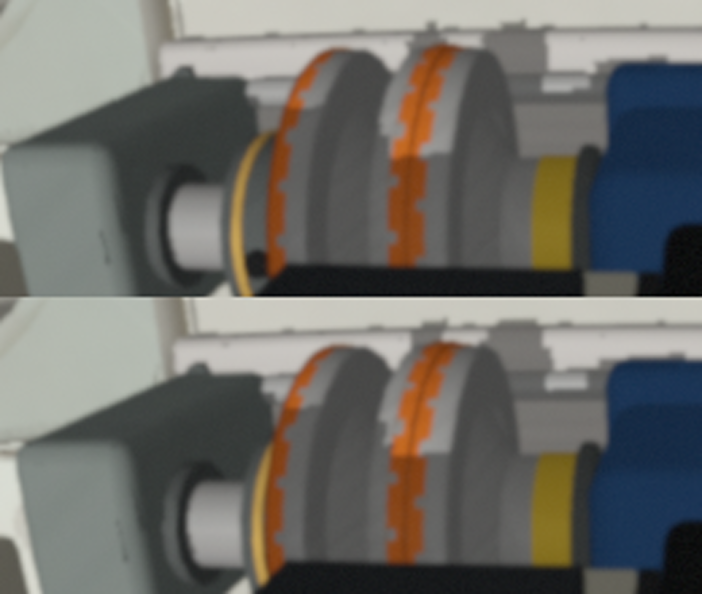

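```bash
cat >> h.py <<'E'
def shift(ref,im,box=(195,200,250,265)):
    x0,y0,x1,y1=box
    t=ref[y0:y1,x0:x1]; S=im[y0-6:y1+6,x0-20:x1+20]
    r=cv2.matchTemplate(cv2.cvtColor(np.ascontiguousarray(S),cv2.COLOR_RGB2GRAY),cv2.cvtColor(np.ascontiguousarray(t),cv2.COLOR_RGB2GRAY),cv2.TM_CCOEFF_NORMED)
    _,m,_,(mx,my)=cv2.minMaxLoc(r); a,b,c=r[my,mx-1:mx+2]
    return mx-20+0.5*(a-c)/(a-2*b+c), my-6, m
E
python3 - <<'E'
from h import *
ref=cv2.imread('pics/w13_1.png')[:,:,::-1]
for y in (15,6): print(y,shift(ref,cv2.imread(f'pics/w13_{y}.png')[:,:,::-1]))
for y in [-0.5,-2,-3,-4,-5]:
    bot.line_to([*sp(y),114],15); st(y)
    im=bot.camera('wrist'); cv2.imwrite(f'pics/w14_{y}.png',im[:,:,::-1])
    r=shift(ref,im); print(r, shift(ref,im,(258,235,276,270)))
    if abs(r[0])>1.2: print('moved'); break
E
```

```text
15 (np.float32(-0.07895793), 0, 0.9731053709983826)
6 (np.float32(0.033537634), 0, 0.989570140838623)
-0.5 t 37.8 [447.8  83.2 114.2] F [ 4.9 -9.6  2.7] w 15.7
(np.float32(-0.038896568), 0, 0.9925248622894287) (np.float32(0.036764134), 0, 0.9987424612045288)
-2 t 38.1 [447.9  84.5 114.2] F [  4.3 -10.6   3. ] w 15.8
(np.float32(1.7868112), 0, 0.9839510917663574) (np.float32(0.12152798), 0, 0.9957773685455322)
moved
```

```bash
python3 - <<'E'
from h import *
ref=cv2.imread('pics/w13_1.png')[:,:,::-1]
for y in [-3.5,-5]:
    bot.line_to([*sp(y),114],15); st(y)
    im=bot.camera('wrist'); cv2.imwrite(f'pics/w14_{y}.png',im[:,:,::-1]); print(shift(ref,im))
bot.pause(0.3); st()
im=bot.camera('wrist'); print(shift(ref,im))
crop(im,60,180,330,290,2.9,'pics/c15.png')
E
```

```text
-3.5 t 38.4 [448.   85.9 114.2] F [  4.  -11.4   2.9] w 16.0
(np.float32(4.045771), 0, 0.973721981048584)
-5 t 38.7 [448.1  87.2 114.2] F [  5.3 -11.9   3.8] w 15.9
(np.float32(6.417166), 0, 0.9591021537780762)
 t 39.0 [448.1  87.2 114.2] F [  5.5 -11.8   3.9] w 16.2
(np.float32(6.4224358), 0, 0.9588796496391296)
```

View pics/c15.png

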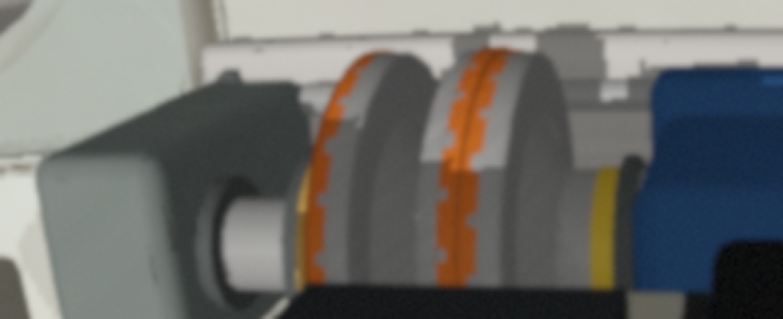

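```bash
python3 - <<'E'
from h import *
ref=cv2.imread('pics/w13_1.png')[:,:,::-1]
bot.move_gripper(40); st('open')
im=bot.camera('wrist'); print(shift(ref,im), 'yellow/blue edge',shift(cv2.imread('pics/w14_-5.png')[:,:,::-1],im,(262,205,300,265)))
bot.line_to([*sp(-5),190],150); st()
im=bot.camera('wrist'); crop(im,90,130,390,290,2.6,'pics/c16.png')
bot.line_to([*sp(-5),300],250)
T=tcpT();im=bot.camera('wrist'); cv2.imwrite('pics/w17.png',im[:,:,::-1]); st()
im=bot.camera('side'); crop(im,235,140,335,260,5,'pics/s17.png')
E
```

```text
open t 39.7 [447.9  88.9 114. ] F [ 1.2 -0.5  0.2] w 39.9
(np.float32(9.025099), 0, 0.8111956715583801) yellow/blue edge (np.float32(3.0435045), -1, 0.9430800676345825)
 t 40.5 [447.4  88.6 189.3] F [ 0.  -0.5 -0.4] w 40.0
 t 41.1 [447.4  88.6 298.8] F [ 0.5  0.5 -0.2] w 39.9
```

View pics/c16.png

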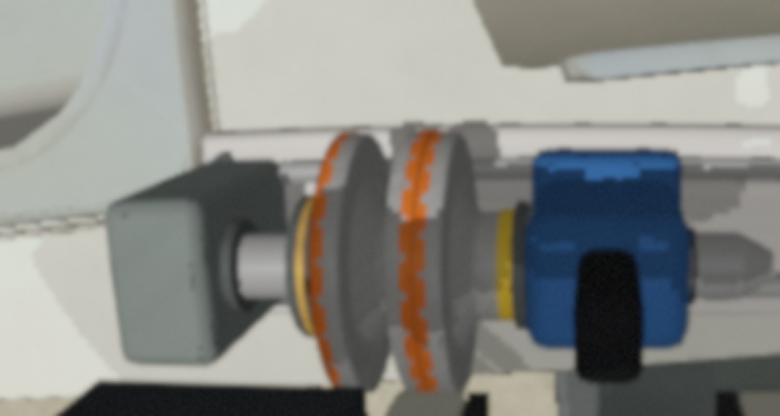

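View pics/w17.png

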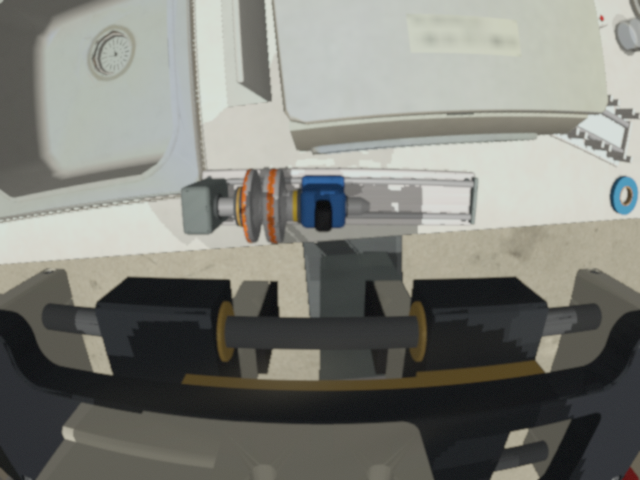

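```bash
python3 - <<'E'
from h import *
bot.close_job(); print(bot.read_state()['t'])
E
```

```text
the job is handed in; nothing more can be done
the job is handed in; nothing more can be done
```

I finished the stack and handed in the job at about 41 s of the 72 s allowed. No verdict came back, so what follows rests on my own checks.

**What I did:** I put the rack's middle washer on with orange away from the collar. I turned the outer washer half round and put it on with orange toward the collar. I then slid the tailstock by its handle until the stack closed against the collar, pressed the nose in, and let go.

**Last checks:**
- **Stack:** the final pictures show the three washers square and closed up. The orange faces run toward, away, toward from the collar outward. I judged the closing-up by eye in the pictures and did not measure it.
- **Nose:** it is pressed in about 3.9 mm, measured by tracking the stack's shift in the wrist camera (6.4 px at about 1.65 px/mm). The tool travel after contact (3.8 mm) and the narrowing of the yellow band (about 4 mm) agree.
- **Force:** the push on the handle peaked at about 12–13 N, including the roughly 9 N of sliding friction, so the nose itself saw only a few newtons.
- **After letting go:** the tool moved about 1.7 mm as the load came off. The washers and tailstock shifted by nearly the same amount in the picture (about 1.6 and 1.8 mm), so the tailstock stayed put. The arm finished clear of everything.
- **Bystanders:** I did not re-measure the bottles, tape and pen at the end; no forces pointed to the arm touching them.

**Disagreement:** the top camera placed the stand about 5 mm away from where two opposed wrist views put it. I trusted the wrist views, which agreed with each other within about 2 mm, and both washers went on with no sideways force above about 1 N.

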